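# Pack the gaming tray and the drum-lesson tray

### The arm

A 6-joint arm with a two-finger parallel gripper is mounted at the origin on the work surface. World frame = base frame: x ahead of the robot, y to its left, z up, the work surface at z = 0. Lengths are in m, angles in rad, forces in N, time in s.
With the tool pointing down it reaches from about 0.35 to 0.775 m from the base axis. Payload 5.5 kg.
Tool frame: the origin (TCP) lies between the finger pads; the fingertips stand 19 mm ahead of it and the grasp point (between the pads) is the TCP; z points along the fingers, y is the line along which they close (so a half turn about z gives the same grasp; the last joint's range is limited). The gripper opens to 85 mm and grips with 20 to 120 N. Pads are 22 mm wide; open, the fingers measure 114 mm over their backs; the gripper's body (76 mm by 85 mm) begins 54 mm behind the grasp point. The pads swing forward as they close: fully open they stand 13 mm farther back than shut.
Start: joints at [-1.265, 0.313, 0.046, 1.304, 0, 1.431], TCP at [0.248, -0.519, 0.222] pointing down, gripper open.
Joint ranges: [-2.76, 2.76], [-0.86, 1.69], [-1.03, 1.26], [-2.2, 2.34], [-1.47, 1.5], [-3.14, 3.14]. Speed limits (rad/s): [2.57, 2.57, 3.14, 3.14, 3.14, 3.14].

### API

Orientations are given as a unit quaternion [w, x, y, z].
In Python, from workcell import env gives the robot as it stands.
- The arm moves only by the tool carry_out, never from a script. Its argument "increments" is a list that holds one entry, the list of rows, each a list of 6 numbers: the shift along the tool's x, y, z each as a share of 50 cm, from -1 to 1, then the turn, a rotation vector about the tool's x, y, z each as a share of 2 pi rad, from -1 to 1. In form: [[[x, y, z, ax, ay, az], ...]]. A call has 1 to 5 rows; each row is the pose to reach, as a shift and turn from the pose commanded when the call began, along the tool's axes at that moment, turning the shorter way round; what a row does not reach only later rows make up. A row lasts 1/8 s, in which the tool goes at most 62.5 mm and 10.7 degrees, less where a joint would pass 70% of its speed; a pose out of reach is approached as far as the arm can. A call with a number of a shift or a turn outside -1 to 1 is refused whole. A call with a gripper value outside its range is refused whole. "jaw" is the closure, from 0 (fully open) to 1 (shut), set as the call begins (left out, the last holds). The fingers move at their own pace and stop on an object; "squeeze" is the grip in N (left out, the last holds). Time passes only in rows, so rows that repeat a pose let the fingers close. It gives the time, the measured TCP pose, the force, the opening and the grip force at its end, in the units of the state.
- env.get_state(): the state, without advancing time (a new reading comes with each control period).
- env.read_camera(name): name is "scene" or "top" or "wrist"; returns a dict with "frame" (420x560x3 uint8, blue, green, red), "z_map" (420x560 float32, m along the optical axis (not along the pixel's ray), 0 where there is no reading), "intrinsics" (3x3 intrinsics, pixels), "R" (3x3) and "t" (3): a world point X has camera coordinates R X + t; the wrist camera has in their place "T_tool_cam" (4x4, takes a point from camera to tool coordinates, whose origin is the TCP and whose axes are the flange's). Camera axes: x right, y down, z forward; pixel columns grow to the right and rows downward; lengths in m; the calibration is good to about 2 mm. A picture is of the moment at which its call begins: read the wrist's pose just before it.
- env.hand_in(): hands the job in; it is judged then, once.
Trained networks look in the newest picture that a camera, given by its name, has taken for a name from the list of things; names that differ only in an ending like _2 or _b are one class to them, and where a whole thing is asked for, a point or a joint stands for the part that bears it (a point fixed in the world has none). Each returns a list of dicts, best first, with "score" (0 to 1); they miss things now and then, are a little off and sometimes report something else, mostly with a low value. They report only what shows in the picture. A call takes as long as a camera call. They do not tell look-alikes from the thing itself.
- env.find_in(camera, name): "position" ([x, y, z] in m, in world coordinates, good to about 4 mm: the middle of the surface that is visible of it).
The state is a dict: "clock": time; "joint_pos": joint angles; "qvel": joint speeds; "tau": joint torques, N m; "tcp_pos": TCP position; "orientation": TCP orientation; "wrist_force": force on the tool from outside, world axes, zero at the start; "ft_torque": the same for the moment, N m; "finger_gap": finger opening in m; "grip_force": force on a finger pad.
Only numpy, scipy, OpenCV 4.12 (cv2) and the standard library are available. Lean on these libraries where they do the work, as an engineer would, in place of code of your own. Each camera call takes 0.05 s, during which the arm holds its last target. There are 200 camera calls.

### The job

Make up the two kits on the desk: into the purple tray go the black mouse and the white earbud case, into the grey-green tray go the red metronome, the round silver tin with the blue label and the block battery. Lay each flat in its own pocket, centred on the pale silhouette of its shape painted there and lined up with it (either way round), and leave the white mouse, the orange speaker and the wooden card box where they are.

Things in the scene. Friction and masses are not known exactly. Their poses are not given: they have to be found in the camera images.
- black_mouse: Loose black computer mouse with a green scroll wheel, 95 (own x, wheel end at +x) x 54 (own y) mm, 34 mm high; its sides are upright from 5 to 23 mm above its underside, and a low 46 mm wide hump tops it. Origin: centre of its underside. Lies flat.
- earbud_case: Loose white earbud case, a rounded box 60 (own x) x 46 (own y) mm, 28 mm high, edges rounded by 6 mm; small green lamp on top. Origin: centre of its underside. Lies flat.
- metronome: Loose dark-red digital metronome, a box 74 (own x) x 44 (own y) mm, 30 mm high, with a pale screen and a black dial (4 mm higher) on top. Origin: centre of its underside. Lies flat.
- gel_tin: Loose round tin of aluminium, diameter 48 mm, 28 mm high, blue and white disc on its lid. Origin: centre of its underside. Stands on its base, lid up.
- battery: Loose block battery, black with a copper-coloured end (+x) and two studs, 48 (own x) x 26 (own y) mm, 18 mm high as it lies. Origin: centre of its underside. Lies flat.
- game_tray: Purple tray fixed to the desk, 209 (own x) x 85 (own y) mm; floor 3 mm thick, rims and divider 4 mm thick, tops 10 mm above the desk. Origin: centre of its underside. Two pockets 77 mm wide (y) with pale silhouettes on the floor, long sides along x: mouse (pocket 115 mm long), centre at own x = -43 mm, y = 0; earbud case (82 mm long), centre at x = +59.5 mm, y = 0.
- drum_tray: Grey-green fixed tray, 250 (own x) x 77 (own y) mm; floor 3 mm thick, rims and dividers 4 mm thick, tops 10 mm above the desk. Origin: centre of its underside. Pockets 69 mm wide (y), pale silhouettes, long sides along x: metronome (large rectangle, pocket 94 mm long) at own x = -74 mm, tin (disc, 70 mm) at x = +12 mm, battery (small rectangle, 70 mm) at x = +86 mm; all at y = 0.
- white_mouse: Loose white computer mouse, the same shape as the black one; not part of the kits, stays where it is. Origin: centre of its underside.
- speaker: Loose round orange loudspeaker, diameter 58 mm, 36 mm high, black top; not part of the kits, stays where it is. Origin: centre of its underside.
- card_box: Loose wooden card box, 72 x 48 mm, 24 mm high, with a brass square on top; not part of the kits, stays where it is. Origin: centre of its underside.
Things that resemble listed ones, but are neither listed nor needed, are in the scene too. Of the things like the game_tray, leave any that is pink; of the rest the larger one is meant.

How it is judged:
At the end, for the whole second after the job is handed in: Each kit thing flat in its pocket (underside below 6 mm, tilt under 0.1 rad), within 14 mm of its silhouette's centre along each tray axis, long axis within 0.35 rad of the tray's (tin: any), released and at rest; white mouse, speaker and card box within 25 mm of their starts (x of black_mouse in the frame of game_tray between -0.057 and -0.029 m and y of black_mouse in the frame of game_tray between -0.014 and 0.014 m and z of black_mouse in the frame of game_tray between 0 and 0.006 m and angle between each of black_mouse, earbud_case, metronome, gel_tin, battery's own z axis and vertical below 0.1 rad and linear speed of each of black_mouse, earbud_case, metronome, gel_tin, battery below 0.02 m/s and contact force between each of black_mouse, earbud_case, metronome, gel_tin, battery and the fingers below 0.05 N and angle between the x axis of each of black_mouse, earbud_case and the x axis of game_tray, either way round below 0.35 rad and x of earbud_case in the frame of game_tray between 0.0455 and 0.0735 m and y of earbud_case in the frame of game_tray between -0.014 and 0.014 m and z of earbud_case in the frame of game_tray between 0 and 0.006 m and x of metronome in the frame of drum_tray between -0.088 and -0.06 m and y of metronome in the frame of drum_tray between -0.014 and 0.014 m and z of metronome in the frame of drum_tray between 0 and 0.006 m and angle between the x axis of each of metronome, battery and the x axis of drum_tray, either way round below 0.35 rad and x of gel_tin in the frame of drum_tray between -0.002 and 0.026 m and y of gel_tin in the frame of drum_tray between -0.014 and 0.014 m and z of gel_tin in the frame of drum_tray between 0 and 0.006 m and x of battery in the frame of drum_tray between 0.072 and 0.1 m and y of battery in the frame of drum_tray between -0.014 and 0.014 m and z of battery in the frame of drum_tray between 0 and 0.006 m and distance of each of white_mouse, speaker, card_box from where it was at the start of the episode below 0.025 m); the robot touches nothing.
It fails at once if the white mouse was moved (distance of white_mouse from where it was at the start of the episode above 0.025 m).
It fails at once if the orange speaker was moved (distance of speaker from where it was at the start of the episode above 0.025 m).
It fails at once if the wooden card box was moved (distance of card_box from where it was at the start of the episode above 0.025 m).
It also fails if it takes over 120 s, if anything falls off the work surface, if the arm or the gripper's body presses on something with over 40 N, if the wrist force passes 120 N, or if a joint passes its speed limit or range.

## Working session

There is one attempt and no reset: what is moved stays moved. The work goes in short steps, Python scripts to look and compute and a tool call to move; the robot and the scene stay as the last step left them, time stands still between calls to the robot, and variables do not carry over. Pictures are saved under pics/ and viewed, at most 14 in all, crops included, and the job is handed in when it is done.

Besides the shell and the picture viewer there is one more tool, called after "Request:" as a command line: name --argument value ..., lists and objects as JSON in quotes. carry_out: Moves the arm, as the interface text tells. Its arguments: {"type":"object","properties":{"increments":{"type":"array","items":{"type":"array","items":{"type":"array","items":{"type":"number","minimum":-1,"maximum":1}}}},"jaw":{"type":"number"},"squeeze":{"type":"number"}},"required":["increments"]}

```bash
mkdir -p pics; ls
python3 - <<'E'
from workcell import env
import cv2
s=env.get_state();print({k:s[k] for k in('clock','tcp_pos','orientation','finger_gap')})
for c in('top','scene'):
    d=env.read_camera(c);cv2.imwrite(f'pics/{c}0.png',d['frame'])
    print(c,d['intrinsics'],d['R'],d['t'])
    if c=='top':
        for n in['black_mouse','earbud_case','metronome','gel_tin','battery','game_tray','drum_tray','white_mouse','speaker','card_box']:
            for r in env.find_in(c,n)[:4]:print(n,[round(float(v),3) for v in r['position']],round(r['score'],2))
E
```

```text
pics
{'clock': 0.0, 'tcp_pos': array([ 0.24778081, -0.51830225,  0.22081883]), 'orientation': array([-8.86222054e-04,  9.75255929e-01,  2.21077094e-01, -7.77372820e-05]), 'finger_gap': 0.0853228690615666}
top [[544.19487563   0.         274.4146723 ]
 [  0.         544.19487563 209.72029576]
 [  0.           0.           1.        ]] [[ 0.00988188 -0.99982861 -0.01565546]
 [-0.99580546 -0.00841554 -0.09110799]
 [ 0.09096063  0.01649011 -0.99571795]] [0.07423043 0.47502058 1.23657905]
black_mouse [0.433, -0.12, 0.039] 0.76
black_mouse [0.498, -0.303, 0.001] 0.4
earbud_case [0.434, 0.131, 0.028] 0.77
metronome [0.692, 0.133, 0.033] 0.6
metronome [0.562, 0.12, 0.017] 0.51
metronome [0.432, 0.131, 0.026] 0.28
gel_tin [0.56, -0.006, 0.028] 0.71
battery [0.562, 0.123, 0.017] 0.62
game_tray [0.23, 0.33, 0.001] 0.92
game_tray [0.59, 0.467, 0.001] 0.63
game_tray [0.525, 0.304, -0.001] 0.59
drum_tray [0.495, -0.297, 0.002] 0.86
drum_tray [0.559, -0.007, 0.03] 0.48
drum_tray [0.691, -0.127, 0.023] 0.3
white_mouse [0.549, -0.132, 0.035] 0.86
speaker [0.45, -0.01, 0.037] 0.97
card_box [0.689, -0.125, 0.027] 0.65
card_box [0.497, -0.3, 0.003] 0.58
card_box [0.523, 0.305, 0.004] 0.26
scene [[462.90223037   0.         277.85694123]
 [  0.         462.90223037 205.89952529]
 [  0.           0.           1.        ]] [[ 0.38003149  0.92493374 -0.00858186]
 [ 0.76035362 -0.31766617 -0.56652499]
 [-0.52672425  0.20877209 -0.82399987]] [-0.24277773 -0.2959551   1.24180513]
```

View pics/top0.png

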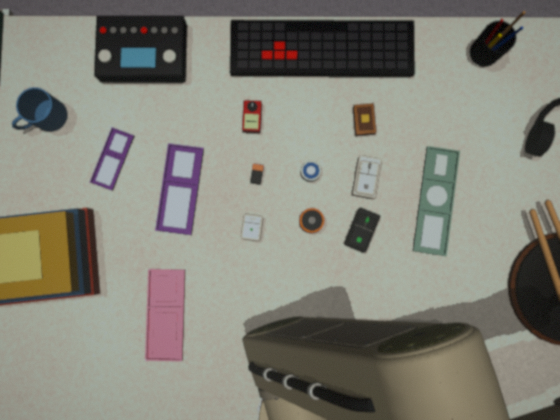

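View pics/scene0.png

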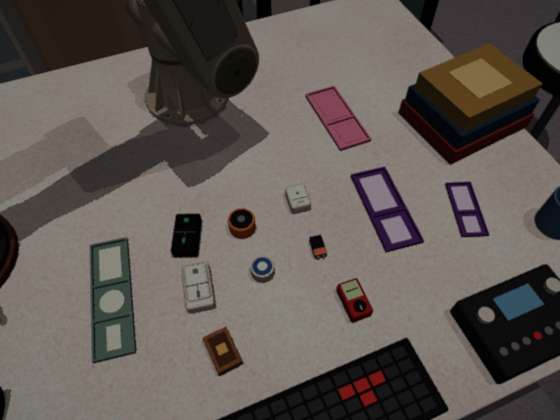

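Top picture: the things like game_tray are the large purple one at (180,189), a small purple one at (112,158) and a pink one at (165,314). The large purple fits, since it is not pink and is the larger of the rest. The drum_tray at (436,200) is unique. The black mouse is at (362,230), the white one at (367,177), the tin at (311,171) and the speaker at (311,220). I'll measure them and confirm with a crop.

```bash
cat > h.py <<'E'
import numpy as np,cv2
from workcell import env
def cloud(d):
    K,z=d['intrinsics'],d['z_map']
    v,u=np.mgrid[:z.shape[0],:z.shape[1]]
    P=np.stack([(u-K[0,2])/K[0,0]*z,(v-K[1,2])/K[1,1]*z,z],-1)
    if 'R' in d: W=(P-d['t'])@d['R']
    else:
        s=env.get_state(); T=d['T_tool_cam']; W=(P@T[:3,:3].T+T[:3,3])@quat(s['orientation']).T+s['tcp_pos']
    W[z==0]=np.nan
    return W
def quat(q):
    from scipy.spatial.transform import Rotation as R
    return R.from_quat([q[1],q[2],q[3],q[0]]).as_matrix()
def rect(p):
    (c,(w,h),a)=cv2.minAreaRect(p[:,:2].astype(np.float32)*1000)
    if w<h:w,h,a=h,w,a+90
    a=(a+90)%180-90
    return np.round([c[0],c[1],w,h,a],1)
def blob(m,px):
    n,l=cv2.connectedComponents(m.astype(np.uint8))
    k=l[px[1],px[0]]
    if k==0:
        vs,us=np.nonzero(l);i=np.argmin((us-px[0])**2+(vs-px[1])**2);k=l[vs[i],us[i]]
    return l==k
E
python3 - <<'E'
from h import *
d=env.read_camera('top');W=cloud(d);f=d['frame']
hsv=cv2.cvtColor(f,cv2.COLOR_BGR2HSV)
desk=W[(W[...,2]<.02)&(W[...,0]>.35)&(W[...,0]<.75)&(abs(W[...,1])<.35)];print('desk z',np.nanmedian(desk[:,2]))
O=dict(black=(362,230),white=(367,177),bud=(252,227),metro=(252,117),tin=(311,171),batt=(257,174),speaker=(311,220),card=(365,119))
for k,p in O.items():
    b=blob(W[...,2]>.010,p);q=W[b];print(k,b.sum(),rect(q),q.mean(0).round(4),np.percentile(q[:,2],95).round(3))
for k,p,m in(('game',(165,189),(hsv[...,0]>125)&(hsv[...,0]<155)&(hsv[...,1]>90)),('drum',(420,200),(hsv[...,0]>60)&(hsv[...,0]<100)&(hsv[...,1]>40))):
    b=blob(m,p);q=W[b];print(k,b.sum(),rect(q[np.isfinite(q[:,0])]))
    # pale holes
    cs,hi=cv2.findContours(b.astype(np.uint8),cv2.RETR_CCOMP,cv2.CHAIN_APPROX_NONE)
    for c,h in zip(cs,hi[0]):
        if h[3]>=0 and cv2.contourArea(c)>60:
            mm=np.zeros(b.shape,np.uint8);cv2.drawContours(mm,[c],-1,1,-1);q=W[mm>0];print('  hole',rect(q),np.nanmean(q,0).round(4))
cv2.imwrite('pics/crop.png',cv2.resize(f[90:270,80:470],None,fx=2,fy=2,interpolation=cv2.INTER_CUBIC))
w=env.read_camera('wrist');print(w['T_tool_cam'].round(3))
E
```

```text
desk z 0.000455821681570754
black 989 [ 430.7 -123.4   95.2   54.8  -22.2] [ 0.43   -0.1217  0.0308] 0.037
white 984 [ 554.7 -134.9   96.2   54.6  -10.2] [ 0.5522 -0.1329  0.0307] 0.038
bud 515 [434.6 131.2  60.2  46.1  -6.8] [0.4339 0.1307 0.027 ] 0.031
metro 612 [695.5 134.3  74.5  44.   -2.2] [0.6938 0.134  0.03  ] 0.036
tin 346 [ 5.674e+02 -4.300e+00  4.830e+01  4.440e+01 -1.000e-01] [ 0.5659 -0.0042  0.0278] 0.032
batt 223 [560.9 121.2  47.1  26.1  -7.9] [0.5602 0.1215 0.0181] 0.022
speaker 505 [451.1  -6.2  56.7  54.9 -44.4] [ 0.4504 -0.006   0.0357] 0.04
card 664 [ 692.  -130.4   74.8   49.4    4.5] [ 0.6899 -0.1299  0.0239] 0.029
game 1225 [523.9 303.  204.   82.1  -6.9]
  hole [481.  309.8 105.8  66.5  -6.3] [0.4809 0.309  0.0036]
  hole [nan nan  0.  0.  0.] [0.5829 0.2969 0.0036]
drum 1967 [ 501.2 -297.7  246.2   76.1   -8.4]
  hole [ 427.8 -289.7   88.1   49.6  -20.1] [ 0.4279 -0.288   0.0032]
  hole [nan nan  0.  0.  0.] [ 0.5129 -0.3001  0.0032]
  hole [ 586.5 -311.9   56.6   36.7   -6.9] [ 0.5863 -0.3112  0.0031]
[[ 0.002 -0.96  -0.28   0.071]
 [ 1.     0.002 -0.    -0.   ]
 [ 0.001 -0.28   0.96  -0.153]
 [ 0.     0.     0.     1.   ]]
```

View pics/crop.png

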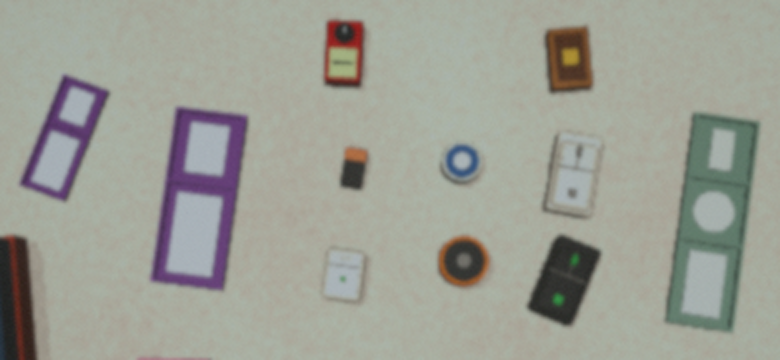

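The crop confirms it. The large purple tray is at (205,200), with the smaller one at (65,140). The black mouse with green marks is at (565,280), the white one at (573,172), the blue-labelled tin at (461,162) and the orange-ringed speaker at (463,262). Next I'll check the fingertip offset in the wrist camera and write a planner.

```bash
cat > plan.py <<'E'
# python3 plan.py x y z phi(deg) : shift/turn in shares from the current pose
import sys
from h import *
from scipy.spatial.transform import Rotation as Ro
s=env.get_state();R=quat(s['orientation'])
print('t',round(s['clock'],2),'tcp',s['tcp_pos'].round(4),'phi',round(np.degrees(np.arctan2(R[1,0],R[0,0])),1),'gap',round(s['finger_gap'],4),'j6',s['joint_pos'][5].round(2))
a=list(map(float,sys.argv[1:]))
for i in range(0,len(a),4):
    p=np.radians(a[i+3]);c,n=np.cos(p),np.sin(p)
    Rt=np.array([[c,n,0],[n,-c,0],[0,0,-1.]])
    print(a[i:i+4],'->',(R.T@(np.array(a[i:i+3])-s['tcp_pos'])/.5).round(4),(Ro.from_matrix(R.T@Rt).as_rotvec()/2/np.pi).round(4))
E
python3 - <<'E'
from h import *
w=env.read_camera('wrist');z=w['z_map'];K=w['intrinsics'];v,u=np.mgrid[:420,:560]
P=np.stack([(u-K[0,2])/K[0,0]*z,(v-K[1,2])/K[1,1]*z,z],-1);T=w['T_tool_cam'];Q=P@T[:3,:3].T+T[:3,3]
m=(z>0)&(abs(Q[...,0])<.03)&(abs(Q[...,1])<.07)&(Q[...,2]<.06)
q=Q[m];print(m.sum());
for sgn in(1,-1):
    k=q[q[:,1]*sgn>0];print(sgn,k.min(0).round(4),k.max(0).round(4)) if len(k) else print('none')
cv2.imwrite('pics/w0.png',w['frame'])
E
python3 plan.py 0.431 -0.123 0.12 157.8
```

```text
42070
1 [-0.0127  0.0002 -0.1035] [ 0.0205  0.07   -0.0224]
-1 [-0.0125 -0.07   -0.1039] [ 0.0204 -0.     -0.0225]
t 0.75 tcp [ 0.2479 -0.5189  0.2218] phi 25.5 gap 0.0854 j6 1.43
[0.431, -0.123, 0.12, 157.8] -> [ 0.6717 -0.5565  0.2034] [ 0.      0.     -0.3674]
```

View pics/w0.png

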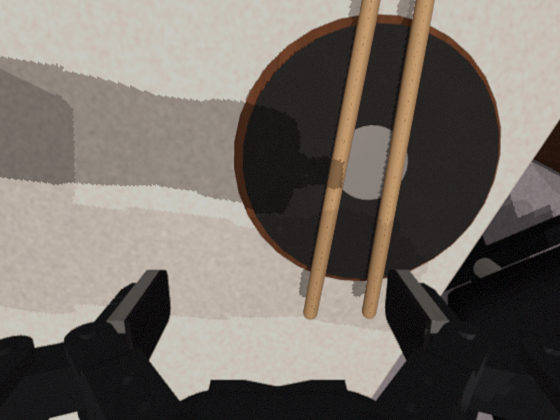

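The wrist view shows a drum below, with the open fingertips at about (155,270) and (405,270). I'll read their depth.

Run:
```python
from h import *
w=env.read_camera('wrist');z=w['z_map'];K=w['intrinsics'];v,u=np.mgrid[:420,:560]
P=np.stack([(u-K[0,2])/K[0,0]*z,(v-K[1,2])/K[1,1]*z,z],-1);T=w['T_tool_cam'];Q=P@T[:3,:3].T+T[:3,3]
print(K.round(1))
for p in((160,273),(155,275),(160,300),(130,310),(110,330),(395,275),(440,320)):print(p,z[p[1],p[0]],Q[p[1],p[0]].round(4))
```

```text
[[365.7   0.  277.3]
 [  0.  365.7 208.9]
 [  0.    0.    1. ]]
(160, 273) 0.13375 [ 0.0111 -0.0429 -0.0307]
(155, 275) 0.13326867 [ 0.0106 -0.0446 -0.0313]
(160, 300) 0.13238575 [ 0.0023 -0.0425 -0.0347]
(130, 310) 0.11060423 [ 0.0107 -0.0446 -0.0549]
(110, 330) 0.09846916 [ 0.0121 -0.0451 -0.0671]
(395, 275) 0.1336678 [ 0.0105  0.043  -0.0309]
(440, 320) 0.10511909 [ 0.0111  0.0468 -0.0605]
```

Request:
carry_out --increments '[[[0.09,-0.075,0,0,0,-0.0295],[0.18,-0.15,0,0,0,-0.059],[0.27,-0.225,0,0,0,-0.0885],[0.36,-0.3,0,0,0,-0.118],[0.45,-0.375,0,0,0,-0.1475]]]' --jaw 0

```text
clock: 1.42
tcp_pos: [0.3707, -0.2511, 0.222]
orientation: [0.001, 0.772, 0.636, 0.0]
wrist_force: [1.6, -0.6, 0.0]
finger_gap: 0.0852
grip_force: 0.0
```

```bash
python3 plan.py 0.431 -0.123 0.12 157.8
```

```text
t 1.43 tcp [ 0.3707 -0.2511  0.222 ] phi 79.0 gap 0.0852 j6 0.99
[0.431, -0.123, 0.12, 157.8] -> [0.2746 0.0692 0.2038] [ 1.00e-04  2.00e-04 -2.19e-01]
```

Run:
```python
from h import *
w=env.read_camera('wrist');W=cloud(w);z=w['z_map']
print(np.nanpercentile(W[:200,:,2],[5,50,95]),z[100,280])
m=(W[...,2]>.1);vs,us=np.nonzero(m);print(us.min(),us.max(),vs.min(),vs.max())
print(z[262:300:3,160],z[262:300:3,150])
```

```text
[-0.00064754  0.00090839  0.03424926] 0.35726684
0 559 269 419
[0.40672904 0.4082458  0.         0.13568659 0.13167052 0.13253017
 0.1345594  0.13314463 0.13337742 0.1332413  0.13369782 0.13316697
 0.13381538] [0.40877238 0.40923506 0.40948454 0.13653587 0.13192946 0.13129449
 0.12830602 0.12721659 0.12461755 0.12122331 0.12145962 0.12381472
 0.12404767]
```

Request:
carry_out --increments '[[[0.055,0.014,0,0,0,-0.0295],[0.11,0.028,0.03,0,0,-0.059],[0.165,0.042,0.06,0,0,-0.0885],[0.22,0.055,0.08,0,0,-0.118],[0.275,0.069,0.1,0,0,-0.1475]]]'

```text
clock: 2.1
tcp_pos: [0.4313, -0.1238, 0.1715]
orientation: [0.0, 0.406, 0.914, -0.0]
wrist_force: [0.4, -0.1, -0.2]
finger_gap: 0.0851
grip_force: 0.0
```

Request:
carry_out --increments '[[[0,0,0.03,0,0,-0.0295],[0,0,0.06,0,0,-0.059],[0,0,0.1,0,0,-0.0715]]]'

```text
clock: 2.48
tcp_pos: [0.4315, -0.1247, 0.1216]
orientation: [0.001, 0.193, 0.981, -0.0]
wrist_force: [-0.2, -0.7, -0.3]
finger_gap: 0.0855
grip_force: 0.0
```

```bash
python3 - <<'E'
from h import *
w=env.read_camera('wrist');W=cloud(w)
cv2.imwrite('pics/w1.png',w['frame'])
b=W[...,2];m=(b>.012)&(b<.03)&(abs(W[...,0]-.43)<.07)&(abs(W[...,1]+.123)<.07);print(rect(W[m]),np.nanpercentile(b[(b<.02)],50))
E
python3 plan.py 0.431 -0.123 0.04 157.8
```

```text
[ 440.8 -127.3  124.3   54.1  -22. ] -0.0021320307886473003
t 2.52 tcp [ 0.4298 -0.124   0.1191] phi 157.8 gap 0.0852 j6 -0.07
[0.431, -0.123, 0.04, 157.8] -> [-0.0019  0.0027  0.1581] [ 0.     -0.0005 -0.0001]
```

View pics/w1.png

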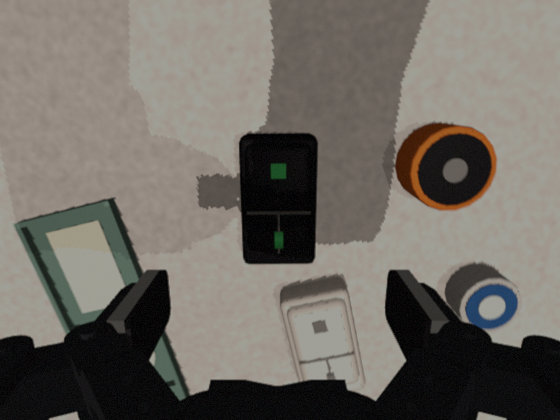

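The wrist view has the black mouse centred at (279,198), the white mouse at (320,330), and the fingertips at row 270. The tip depth doesn't match the description, so I'll close to the mouse's width in the air and measure again.

Request:
carry_out --increments '[[[0,0,0,0,0,0],[0,0,0,0,0,0],[0,0,0,0,0,0],[0,0,0,0,0,0]]]' --jaw 0.4

```text
clock: 3.02
tcp_pos: [0.4313, -0.1248, 0.1222]
orientation: [0.001, 0.195, 0.981, -0.0]
wrist_force: [0.4, -0.1, -0.4]
finger_gap: 0.0512
grip_force: 0.0
```

Run:
```python
from h import *
w=env.read_camera('wrist');z=w['z_map'];K=w['intrinsics'];v,u=np.mgrid[:420,:560]
P=np.stack([(u-K[0,2])/K[0,0]*z,(v-K[1,2])/K[1,1]*z,z],-1);T=w['T_tool_cam'];Q=P@T[:3,:3].T+T[:3,3]
m=(z>.05)&(Q[...,2]<.05)&(abs(Q[...,1])<.05)
for sg in(1,-1):
    q=Q[m&(Q[...,1]*sg>0)];i=np.argsort(-q[:,2])[:40];print(q[i].mean(0).round(4),q[i].max(0).round(4))
print(env.get_state()['finger_gap'])
cv2.imwrite('pics/w2.png',w['frame'])
S=env.read_camera('scene');W=cloud(S)
s=env.get_state();R=quat(s['orientation']);L=(W-s['tcp_pos'])@R
m=(abs(L[...,0])<.03)&(abs(L[...,1])<.07)&(L[...,2]<.05);q=L[m];print('scene',m.sum())
for sg in(1,-1):
    k=q[q[:,1]*sg>0.005];print(len(k),np.percentile(k,[1,99,100],axis=0).round(4) if len(k) else '')
```

```text
[-0.0007  0.0259 -0.014 ] [ 0.0089  0.026  -0.0122]
[-0.0003 -0.0255 -0.0142] [ 0.0095 -0.0253 -0.0126]
0.051387911948261124
scene 5204
3981 [[-0.0296  0.0115 -0.4326]
 [ 0.0275  0.0637 -0.032 ]
 [ 0.0299  0.0676 -0.0128]]
1167 [[-0.0298 -0.0656 -0.4184]
 [ 0.0121 -0.0071 -0.0185]
 [ 0.0142 -0.0051 -0.0134]]
```

View pics/w2.png

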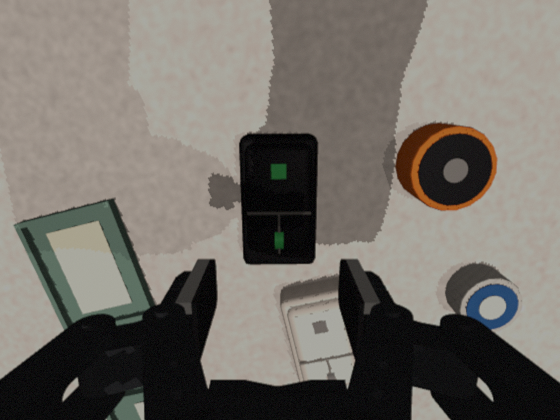

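Run:
```python
from h import *
s=env.get_state();print(s['joint_pos'],s['tcp_pos'])
S=env.read_camera('scene');c=S['R']@s['tcp_pos']+S['t'];K=S['intrinsics'];u,v=(K@c)[:2]/c[2];print(u,v)
u,v=int(u),int(v);f=S['frame'][max(v-90,0):v+70,max(u-100,0):u+100].copy()
cv2.circle(f,(u-max(u-100,0),v-max(v-90,0)),1,(0,0,255),-1)
cv2.imwrite('pics/s2.png',cv2.resize(f,None,fx=4,fy=3.7))
```

```text
[-4.60823743e-01  1.29672858e-01 -4.42749461e-01  9.97810389e-01
 -5.79221952e-05 -6.75851213e-02] [ 0.43113775 -0.12475224  0.12196996]
176.03435454290184 207.14651548152648
```

View pics/s2.png

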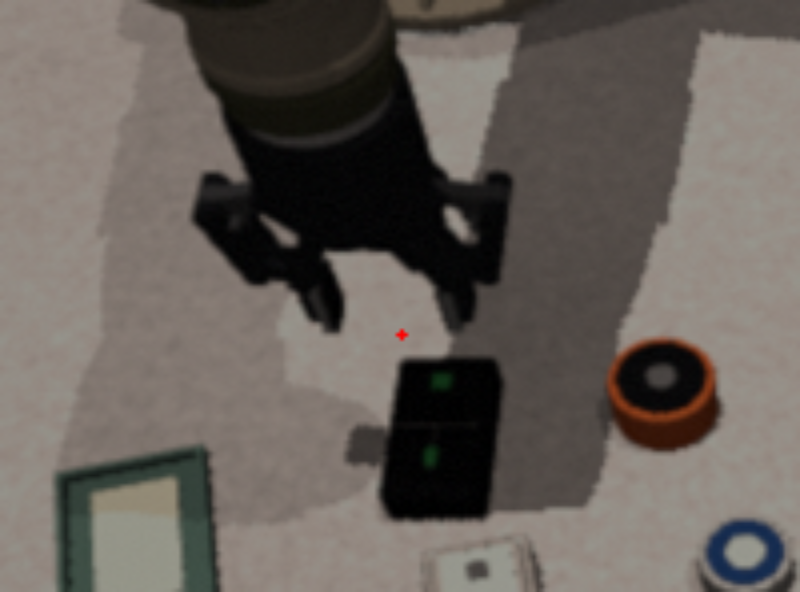

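In the scene crop the reported TCP (red, 402,335) lies just beyond the fingertips at (330,325) and (457,325). Both cameras put the tips about 13 mm behind the reported TCP at this opening, not 19 mm ahead. I'll descend in steps and check.

Request:
carry_out --increments '[[[0,0,0.04,0,0,0],[0,0,0.08,0,0,0],[0,0,0.12,0,0,0],[0,0,0.17,0,0,0],[0,0,0.17,0,0,0]]]' --jaw 0.12

```text
clock: 3.8
tcp_pos: [0.4294, -0.1239, 0.0353]
orientation: [-0.002, 0.195, 0.981, 0.0]
wrist_force: [-0.5, 0.8, -0.0]
finger_gap: 0.0754
grip_force: 0.0
```

Run:
```python
from h import *
s=env.get_state();print(s['tcp_pos'],s['finger_gap'],s['wrist_force'])
w=env.read_camera('wrist');W=cloud(w);z=w['z_map'];K=w['intrinsics'];v,u=np.mgrid[:420,:560]
P=np.stack([(u-K[0,2])/K[0,0]*z,(v-K[1,2])/K[1,1]*z,z],-1);T=w['T_tool_cam'];Q=P@T[:3,:3].T+T[:3,3]
m=(z>.05)&(z<.16)&(abs(Q[...,1])>.03)&(abs(Q[...,1])<.05)&(abs(Q[...,0])<.014)
print(np.percentile(Q[m][:,2],[50,90,99,100]),rect(W[(abs(W[...,2]-.02)<.012)&(abs(W[...,0]-.43)<.07)&(abs(W[...,1]+.123)<.04)]))
cv2.imwrite('pics/w3.png',w['frame'])
```

```text
[ 0.4293939  -0.123873    0.03531224] 0.07538293542058369 [-0.51956857  0.75156541 -0.04083386]
[-0.05653248 -0.03060129 -0.02136037 -0.01862264] [ 429.9 -123.3   94.5   54.2  -22.1]
```

View pics/w3.png

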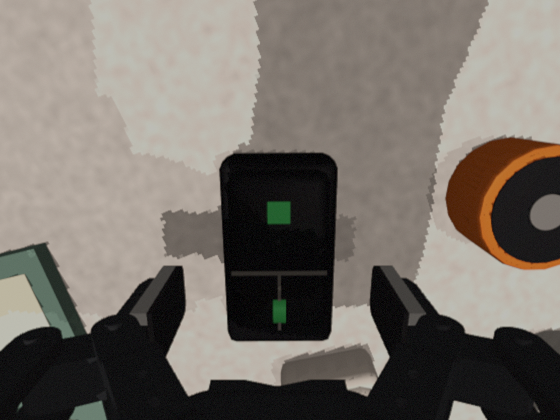

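The mouse is centred at (279,246) between the fingers. They are clear of it, with their tips still above it and no contact force. I'll descend further and grip.

Request:
carry_out --increments '[[[0,0,0.03,0,0,0],[0,0,0.055,0,0,0],[0,0,0.075,0,0,0],[0,0,0.075,0,0,0]]]'

```text
clock: 4.35
tcp_pos: [0.4305, -0.1244, -0.0013]
orientation: [-0.001, 0.195, 0.981, 0.0]
wrist_force: [0.2, -0.2, -0.6]
finger_gap: 0.0753
grip_force: 0.0
```

Request:
carry_out --increments '[[[0,0,0,0,0,0],[0,0,0,0,0,0],[0,0,0,0,0,0],[0,0,0,0,0,0],[0,0,0,0,0,0]]]' --jaw 1 --squeeze 50

```text
clock: 4.97
tcp_pos: [0.4315, -0.1249, -0.0001]
orientation: [0.001, 0.195, 0.981, -0.0]
wrist_force: [0.2, 1.5, 5.8]
finger_gap: 0.0528
grip_force: 53.1
```

```bash
python3 plan.py 0.431 -0.123 0.09 173.1 0.481 0.309 0.09 173.1
```

```text
t 4.97 tcp [ 4.315e-01 -1.249e-01 -1.000e-04] phi 157.5 gap 0.0528 j6 -0.07
[0.431, -0.123, 0.09, 173.1] -> [ 0.0022  0.0031 -0.1803] [-0.0001  0.0002 -0.0434]
[0.481, 0.309, 0.09, 173.1] -> [ 0.2407  0.8395 -0.1807] [-0.0001  0.0002 -0.0434]
```

Request:
carry_out --increments '[[[0,0,-0.06,0,0,0],[0,0,-0.13,0,0,0],[0,0,-0.18,0,0,0],[0.025,0.085,-0.18,0,0,0],[0.05,0.18,-0.18,0,0,-0.01]]]'

```text
clock: 5.6
tcp_pos: [0.4428, -0.0316, 0.0896]
orientation: [0.001, 0.165, 0.986, -0.0]
wrist_force: [0.4, -0.1, -0.1]
finger_gap: 0.0528
grip_force: 53.1
```

Request:
carry_out --increments '[[[0.035,0.11,0,0,0,-0.01],[0.07,0.22,0,0,0,-0.02],[0.1,0.33,0,0,0,-0.0335],[0.13,0.44,0,0,0,-0.0335],[0.16,0.55,0,0,0,-0.0335]]]'

```text
clock: 6.22
tcp_pos: [0.4556, 0.256, 0.089]
orientation: [0.0, 0.06, 0.998, -0.0]
wrist_force: [1.5, -0.1, -2.2]
finger_gap: 0.0528
grip_force: 53.1
```

```bash
python3 plan.py 0.481 0.309 0.09 173.1 0.481 0.309 0.005 173.1; python3 -c "
from workcell import env;import cv2
cv2.imwrite('pics/w4.png',env.read_camera('wrist')['frame'])"
```

```text
t 6.22 tcp [0.4556 0.256  0.089 ] phi 173.2 gap 0.0528 j6 0.48
[0.481, 0.309, 0.09, 173.1] -> [-0.0378  0.1113 -0.002 ] [-0.      0.      0.0001]
[0.481, 0.309, 0.005, 173.1] -> [-0.0378  0.1113  0.168 ] [-0.      0.      0.0001]
```

View pics/w4.png

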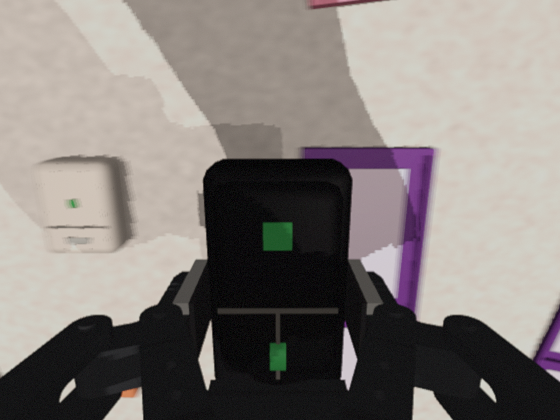

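The mouse is held squarely, with its centre near (278,270), and the purple tray is at (370,260). I'll move above the pocket, measure, and lower.

Request:
carry_out --increments '[[[-0.018,0.06,0,0,0,0],[-0.037,0.11,0,0,0,0],[-0.037,0.11,0.04,0,0,0],[-0.037,0.11,0.08,0,0,0],[-0.037,0.11,0.08,0,0,0]]]'

```text
clock: 6.9
tcp_pos: [0.479, 0.3056, 0.0472]
orientation: [-0.002, 0.06, 0.998, -0.001]
wrist_force: [-0.2, -0.0, -1.0]
finger_gap: 0.0529
grip_force: 53.3
```

```bash
python3 plan.py 0.481 0.309 0.003 173.1
python3 - <<'E'
from h import *
W0=env.read_camera('top');W=cloud(W0);b=blob((W[...,2]>.03)&(W[...,2]<.09)&(abs(W[...,0]-.48)<.08)&(abs(W[...,1]-.31)<.08),(175,210));print(b.sum(),rect(W[b]))
w=env.read_camera('wrist');W=cloud(w);h=cv2.cvtColor(w['frame'],cv2.COLOR_BGR2HSV)
m=(h[...,0]>125)&(h[...,0]<155)&(h[...,1]>90)&(W[...,2]<.02);print(rect(W[m]),m.sum())
E
```

```text
t 6.9 tcp [0.479  0.3056 0.0472] phi 173.1 gap 0.0529 j6 0.55
[0.481, 0.309, 0.003, 173.1] -> [-0.0035  0.0074  0.0884] [-0.0004 -0.0006  0.0001]
303 [445.8 297.3  55.5  36.2 -79.2]
[500.7 318.3 357.2 165.2  76.9] 8110
```

Request:
carry_out --increments '[[[-0.0035,0.0074,0.03,0,0,0],[-0.0035,0.0074,0.06,0,0,0],[-0.0035,0.0074,0.08,0,0,0],[-0.0035,0.0074,0.087,0,0,0],[-0.0035,0.0074,0.087,0,0,0]]]'

```text
clock: 7.62
tcp_pos: [0.4828, 0.3099, 0.0053]
orientation: [-0.0, 0.06, 0.998, -0.0]
wrist_force: [-0.0, 0.5, -1.4]
finger_gap: 0.0529
grip_force: 53.3
```

Request:
carry_out --increments '[[[0,0,0,0,0,0],[0,0,0,0,0,0],[0,0,0,0,0,0]]]' --jaw 0.12

```text
clock: 8.0
tcp_pos: [0.4833, 0.3102, 0.0061]
orientation: [0.0, 0.06, 0.998, 0.0]
wrist_force: [-0.1, -0.1, 0.2]
finger_gap: 0.0751
grip_force: 0.0
```

Request:
carry_out --increments '[[[0,0,-0.06,0,0,0],[0,0,-0.12,0,0,0],[0,0,-0.17,0,0,0],[0,0,-0.17,0,0,0]]]'

```text
clock: 8.5
tcp_pos: [0.4847, 0.3108, 0.093]
orientation: [0.002, 0.06, 0.998, 0.001]
wrist_force: [1.1, -0.1, -0.3]
finger_gap: 0.0754
grip_force: 0.0
```

```bash
cat > chk.py <<'E'
# chk.py x y zlo zhi [r]: blob of wrist points in a height band around x y
import sys
from h import *
x,y,a,b=map(float,sys.argv[1:5]);r=float(sys.argv[5]) if len(sys.argv)>5 else .06
s=env.get_state();w=env.read_camera('wrist');W=cloud(w)
m=(W[...,2]>a)&(W[...,2]<b)&(np.hypot(W[...,0]-x,W[...,1]-y)<r)
n,l,st,_=cv2.connectedComponentsWithStats(m.astype(np.uint8))
k=1+np.argmax(st[1:,4]);q=W[l==k];print('rect',len(q),rect(q),'top z',np.percentile(q[:,2],95).round(4),'mean',q.mean(0).round(4))
E
python3 chk.py 0.481 0.309 0.014 0.05; python3 plan.py 0.4346 0.1312 0.09 173.2 0.4346 0.1312 0.03 173.2
```

```text
rect 12633 [478.9 310.2  94.2  54.1  -6.6] top z 0.0367 mean [0.4739 0.3108 0.0333]
t 8.55 tcp [0.4837 0.3104 0.0915] phi 173.1 gap 0.0754 j6 0.55
[0.4346, 0.1312, 0.09, 173.2] -> [ 0.0548 -0.3675  0.0025] [ 0.0002  0.0003 -0.0002]
[0.4346, 0.1312, 0.03, 173.2] -> [ 0.055  -0.3676  0.1225] [ 0.0002  0.0003 -0.0002]
```

The mouse is placed at (479,310), 2 mm from its target. Next is the earbud case.

Request:
carry_out --increments '[[[0.015,-0.11,0,0,0,0],[0.03,-0.22,0,0,0,0],[0.05,-0.33,0,0,0,0],[0.055,-0.3675,0.05,0,0,0],[0.055,-0.3675,0.06,0,0,0]]]'

```text
clock: 9.18
tcp_pos: [0.4312, 0.1295, 0.0586]
orientation: [-0.002, 0.061, 0.998, -0.0]
wrist_force: [0.8, 0.8, 0.3]
finger_gap: 0.0751
grip_force: 0.0
```

```bash
python3 chk.py 0.4346 0.1312 0.010 0.05; python3 plan.py 0.4346 0.1312 0.0 173.2
```

```text
rect 8795 [432.8 132.8  58.7  46.2  -6.8] top z 0.0295 mean [0.4297 0.1331 0.0275]
t 9.22 tcp [0.4321 0.1304 0.0589] phi 173.1 gap 0.0748 j6 0.24
[0.4346, 0.1312, 0.0, 173.2] -> [-0.0052  0.0023  0.1177] [-0.0001 -0.0006 -0.0004]
```

Request:
carry_out --increments '[[[-0.003,0.003,0.05,0,0,0],[-0.003,0.003,0.09,0,0,0],[-0.003,0.003,0.118,0,0,0],[-0.003,0.003,0.118,0,0,0]]]'

```text
clock: 9.72
tcp_pos: [0.4347, 0.1327, 0.0008]
orientation: [-0.001, 0.059, 0.998, -0.0]
wrist_force: [0.2, 0.4, 0.7]
finger_gap: 0.0753
grip_force: 0.0
```

Request:
carry_out --increments '[[[0,0,0,0,0,0],[0,0,0,0,0,0],[0,0,0,0,0,0],[0,0,0,0,0,0],[0,0,0,0,0,0]]]' --jaw 1 --squeeze 40

```text
clock: 10.35
tcp_pos: [0.4364, 0.1323, 0.0026]
orientation: [0.001, 0.06, 0.998, 0.0]
wrist_force: [-0.8, 1.3, 6.7]
finger_gap: 0.0449
grip_force: 41.7
```

Request:
carry_out --increments '[[[0,0,-0.06,0,0,0],[0,0,-0.12,0,0,0],[0,0,-0.16,0,0,0],[0,0,-0.16,0,0,0]]]'

```text
clock: 10.85
tcp_pos: [0.4367, 0.1322, 0.083]
orientation: [0.002, 0.06, 0.998, 0.0]
wrist_force: [0.1, -0.1, -1.2]
finger_gap: 0.0452
grip_force: 41.3
```

```bash
python3 plan.py 0.583 0.2966 0.08 173.1
```

```text
t 10.85 tcp [0.4367 0.1322 0.083 ] phi 173.1 gap 0.0452 j6 0.24
[0.583, 0.2966, 0.08, 173.1] -> [-0.2511  0.3613  0.0072] [0.0001 0.0005 0.0001]
```

Request:
carry_out --increments '[[[-0.065,0.095,0,0,0,0],[-0.13,0.185,0,0,0,0],[-0.19,0.275,0,0,0,0],[-0.252,0.361,0,0,0,0],[-0.252,0.361,0.06,0,0,0]]]'

```text
clock: 11.48
tcp_pos: [0.5868, 0.3, 0.052]
orientation: [0.003, 0.059, 0.998, 0.002]
wrist_force: [-0.0, -0.5, -0.6]
finger_gap: 0.0452
grip_force: 41.3
```

Request:
carry_out --increments '[[[0,0,0.02,0,0,0],[0,0,0.02,0,0,0]]]'

```text
clock: 11.72
tcp_pos: [0.58, 0.2953, 0.0396]
orientation: [-0.002, 0.06, 0.998, -0.001]
wrist_force: [-0.7, 0.0, -0.5]
finger_gap: 0.045
grip_force: 41.3
```

```bash
python3 plan.py 0.584 0.2966 0.007 173.1
```

```text
t 11.72 tcp [0.58   0.2953 0.0396] phi 173.1 gap 0.045 j6 0.47
[0.584, 0.2966, 0.007, 173.1] -> [-0.0078  0.0037  0.0653] [-0.0003 -0.0006  0.0001]
```

Request:
carry_out --increments '[[[-0.003,0.002,0.03,0,0,0],[-0.003,0.002,0.05,0,0,0],[-0.003,0.002,0.063,0,0,0],[-0.003,0.002,0.065,0,0,0],[-0.003,0.002,0.065,0,0,0]]]'

```text
clock: 12.35
tcp_pos: [0.5838, 0.2972, 0.0094]
orientation: [0.0, 0.06, 0.998, 0.0]
wrist_force: [0.5, 0.5, 0.0]
finger_gap: 0.0447
grip_force: 41.3
```

Request:
carry_out --increments '[[[0,0,0,0,0,0],[0,0,0,0,0,0],[0,0,0,0,0,0]]]' --jaw 0.12

```text
clock: 12.72
tcp_pos: [0.5838, 0.2972, 0.0094]
orientation: [0.0, 0.06, 0.998, 0.0]
wrist_force: [-0.8, -0.7, 0.2]
finger_gap: 0.0756
grip_force: 0.0
```

Request:
carry_out --increments '[[[0,0,-0.06,0,0,0],[0,0,-0.12,0,0,0],[0,0,-0.16,0,0,0],[0,0,-0.16,0,0,0]]]'

```text
clock: 13.22
tcp_pos: [0.5851, 0.2977, 0.0913]
orientation: [0.002, 0.06, 0.998, 0.001]
wrist_force: [-0.2, -0.5, -0.5]
finger_gap: 0.0748
grip_force: 0.0
```

```bash
python3 chk.py 0.583 0.2966 0.014 0.05; python3 plan.py 0.6945 0.134 0.09 177.8 0.6945 0.134 0.06 177.8
```

```text
rect 6812 [578.7 297.6  58.6  46.1  -6.5] top z 0.0307 mean [0.5762 0.2979 0.0289]
t 13.28 tcp [0.5842 0.2973 0.0897] phi 173.1 gap 0.0753 j6 0.47
[0.6945, 0.134, 0.09, 177.8] -> [-0.2581 -0.298  -0.0004] [ 0.0001  0.0002 -0.0129]
[0.6945, 0.134, 0.06, 177.8] -> [-0.258  -0.298   0.0596] [ 0.0001  0.0002 -0.0129]
```

The earbud case is 4 mm from its target. Next is the metronome.

Request:
carry_out --increments '[[[-0.065,-0.075,0,0,0,0],[-0.13,-0.15,0,0,0,-0.006],[-0.195,-0.225,0,0,0,-0.013],[-0.258,-0.298,0,0,0,-0.013],[-0.258,-0.298,0.05,0,0,-0.013]]]'

```text
clock: 13.9
tcp_pos: [0.6972, 0.1299, 0.0641]
orientation: [0.002, 0.022, 1.0, -0.0]
wrist_force: [0.8, 0.9, -0.0]
finger_gap: 0.0755
grip_force: 0.0
```

Request:
carry_out --increments '[[[0,0,0,0,0,0],[0,0,0,0,0,0]]]'

```text
clock: 14.15
tcp_pos: [0.6931, 0.1343, 0.0635]
orientation: [-0.001, 0.019, 1.0, -0.0]
wrist_force: [0.8, 0.5, 0.3]
finger_gap: 0.0755
grip_force: 0.0
```

```bash
python3 chk.py 0.6945 0.134 0.010 0.05; python3 plan.py 0.6945 0.134 0.0 177.8
```

```text
rect 10350 [695.3 135.4  73.8  44.2  -2.4] top z 0.0354 mean [0.691  0.1356 0.0312]
t 14.2 tcp [0.6936 0.1346 0.0644] phi 177.9 gap 0.0752 j6 0.12
[0.6945, 0.134, 0.0, 177.8] -> [-0.0018 -0.001   0.1287] [-0.     -0.      0.0002]
```

Request:
carry_out --increments '[[[0,0,0.05,0,0,0],[0,0,0.09,0,0,0],[0,0,0.127,0,0,0],[0,0,0.127,0,0,0]]]'

```text
clock: 14.7
tcp_pos: [0.6926, 0.1342, -0.0007]
orientation: [-0.001, 0.019, 1.0, -0.0]
wrist_force: [0.0, -0.1, -0.3]
finger_gap: 0.0752
grip_force: 0.0
```

Request:
carry_out --increments '[[[0,0,0,0,0,0],[0,0,0,0,0,0],[0,0,0,0,0,0],[0,0,0,0,0,0],[0,0,0,0,0,0]]]' --jaw 1

```text
clock: 15.32
tcp_pos: [0.6951, 0.1339, 0.0022]
orientation: [0.001, 0.019, 1.0, 0.0]
wrist_force: [-0.4, 1.2, 5.9]
finger_gap: 0.0428
grip_force: 43.6
```

Request:
carry_out --increments '[[[0,0,-0.06,0,0,0],[0,0,-0.12,0,0,0],[0,0,-0.18,0,0,0],[0,0,-0.18,0,0,0]]]'

```text
clock: 15.82
tcp_pos: [0.6958, 0.1339, 0.0935]
orientation: [0.003, 0.019, 1.0, 0.0]
wrist_force: [-0.1, 0.3, -0.9]
finger_gap: 0.0429
grip_force: 42.9
```

```bash
python3 plan.py 0.428 -0.288 0.09 171.7
```

```text
t 15.82 tcp [0.6958 0.1339 0.0935] phi 177.8 gap 0.0429 j6 0.12
[0.428, -0.288, 0.09, 171.7] -> [ 0.5031 -0.8635  0.004 ] [0.0001 0.0008 0.017 ]
```

Request:
carry_out --increments '[[[0.055,-0.09,0,0,0,0],[0.11,-0.185,0,0,0,0],[0.165,-0.28,0,0,0,0],[0.22,-0.375,0,0,0,0.008],[0.275,-0.47,0,0,0,0.017]]]'

```text
clock: 16.45
tcp_pos: [0.5454, -0.0968, 0.089]
orientation: [-0.001, 0.073, 0.997, 0.0]
wrist_force: [1.3, -0.1, -0.9]
finger_gap: 0.0431
grip_force: 42.9
```

Request:
carry_out --increments '[[[0.04,-0.08,0,0,0,0],[0.08,-0.17,0,0,0,0],[0.13,-0.26,0,0,0,0],[0.17,-0.35,0,0,0,0],[0.18,-0.38,0,0,0,0]]]'

```text
clock: 17.08
tcp_pos: [0.4289, -0.2721, 0.0893]
orientation: [-0.001, 0.074, 0.997, 0.001]
wrist_force: [0.1, 0.4, -1.1]
finger_gap: 0.0431
grip_force: 42.9
```

Request:
carry_out --increments '[[[0,0,0.03,0,0,0],[0,0,0.06,0,0,0],[0,0,0.06,0,0,0]]]'

```text
clock: 17.45
tcp_pos: [0.4302, -0.2684, 0.0583]
orientation: [-0.002, 0.071, 0.997, 0.001]
wrist_force: [0.5, 0.1, -0.7]
finger_gap: 0.043
grip_force: 42.8
```

```bash
python3 plan.py 0.428 -0.288 0.0055 171.7
```

```text
t 17.45 tcp [ 0.4302 -0.2684  0.0583] phi 171.8 gap 0.043 j6 -0.57
[0.428, -0.288, 0.0055, 171.7] -> [-0.0015 -0.0398  0.1056] [ 0.0004 -0.0006  0.0003]
```

Request:
carry_out --increments '[[[-0.001,-0.04,0,0,0,0],[-0.001,-0.04,0.04,0,0,0],[-0.001,-0.04,0.08,0,0,0],[-0.001,-0.04,0.105,0,0,0],[-0.001,-0.04,0.105,0,0,0]]]'

```text
clock: 18.08
tcp_pos: [0.4284, -0.2906, 0.0076]
orientation: [-0.001, 0.072, 0.997, 0.0]
wrist_force: [-0.2, 0.6, 0.3]
finger_gap: 0.0434
grip_force: 42.8
```

```bash
python3 plan.py 0.428 -0.288 0.0055 171.7; python3 -c "
from workcell import env;print(env.get_state()['wrist_force'])"
```

```text
t 18.07 tcp [ 0.4284 -0.2906  0.0076] phi 171.7 gap 0.0434 j6 -0.61
[0.428, -0.288, 0.0055, 171.7] -> [0.0016 0.005  0.0042] [ 0.0001 -0.0002  0.    ]
[-0.24820983  0.61374962  0.25785481]
```

Request:
carry_out --increments '[[[0,0.003,0.003,0,0,0],[0,0.003,0.003,0,0,0]]]'

```text
clock: 18.32
tcp_pos: [0.4294, -0.2895, 0.0074]
orientation: [0.0, 0.072, 0.997, -0.0]
wrist_force: [-0.4, -0.9, -0.8]
finger_gap: 0.0429
grip_force: 42.8
```

Request:
carry_out --increments '[[[0,0,0,0,0,0],[0,0,0,0,0,0],[0,0,0,0,0,0]]]' --jaw 0.12

```text
clock: 18.7
tcp_pos: [0.4291, -0.2894, 0.0069]
orientation: [0.0, 0.072, 0.997, -0.0]
wrist_force: [-0.3, 0.7, 0.4]
finger_gap: 0.0752
grip_force: 0.0
```

Request:
carry_out --increments '[[[0,0,-0.06,0,0,0],[0,0,-0.12,0,0,0],[0,0,-0.16,0,0,0],[0,0,-0.16,0,0,0]]]'

```text
clock: 19.2
tcp_pos: [0.4301, -0.2902, 0.0883]
orientation: [0.001, 0.072, 0.997, -0.001]
wrist_force: [0.3, -0.6, -0.5]
finger_gap: 0.0752
grip_force: 0.0
```

```bash
python3 chk.py 0.428 -0.288 0.014 0.05; python3 plan.py 0.567 -0.0045 0.09 171.7
```

```text
rect 8556 [ 428.4 -288.4   73.6   44.1   -8.2] top z 0.0363 mean [ 0.4248 -0.2879  0.0323]
t 19.25 tcp [ 0.4293 -0.2896  0.0871] phi 171.7 gap 0.0755 j6 -0.6
[0.567, -0.0045, 0.09, 171.7] -> [-0.1902  0.6039 -0.0062] [-0.0002  0.0002  0.    ]
```

The metronome is well centred. Next is the tin.

Request:
carry_out --increments '[[[-0.035,0.11,0,0,0,0],[-0.07,0.22,0,0,0,0],[-0.105,0.33,0,0,0,0],[-0.14,0.44,0,0,0,0],[-0.173,0.55,0,0,0,0]]]'

```text
clock: 19.88
tcp_pos: [0.554, -0.0277, 0.0851]
orientation: [-0.001, 0.072, 0.997, 0.0]
wrist_force: [1.1, -0.4, -1.0]
finger_gap: 0.0752
grip_force: 0.0
```

Request:
carry_out --increments '[[[-0.017,0.054,0,0,0,0],[-0.017,0.054,0.03,0,0,0],[-0.017,0.054,0.05,0,0,0],[-0.017,0.054,0.05,0,0,0]]]'

```text
clock: 20.38
tcp_pos: [0.5645, -0.005, 0.0597]
orientation: [-0.002, 0.073, 0.997, 0.0]
wrist_force: [-0.5, 0.0, 0.6]
finger_gap: 0.0754
grip_force: 0.0
```

```bash
python3 chk.py 0.567 -0.0045 0.020 0.05; python3 plan.py 0.567 -0.0045 0.0 171.7
```

```text
rect 5853 [566.2  -4.2  47.   47.  -41.5] top z 0.031 mean [ 0.5645 -0.0038  0.0295]
t 20.43 tcp [ 0.5653 -0.0051  0.0606] phi 171.6 gap 0.0752 j6 -0.0
[0.567, -0.0045, 0.0, 171.7] -> [-0.0035  0.0017  0.1212] [-0.     -0.0004 -0.0003]
```

Request:
carry_out --increments '[[[-0.002,0.002,0.05,0,0,0],[-0.002,0.002,0.09,0,0,0],[-0.002,0.002,0.12,0,0,0],[-0.002,0.002,0.12,0,0,0]]]'

```text
clock: 20.92
tcp_pos: [0.5667, -0.0037, 0.0008]
orientation: [-0.001, 0.073, 0.997, 0.0]
wrist_force: [0.8, 0.1, -0.2]
finger_gap: 0.0753
grip_force: 0.0
```

Request:
carry_out --increments '[[[0,0,0,0,0,0],[0,0,0,0,0,0],[0,0,0,0,0,0],[0,0,0,0,0,0],[0,0,0,0,0,0]]]' --jaw 1

```text
clock: 21.55
tcp_pos: [0.5687, -0.0035, 0.003]
orientation: [0.001, 0.072, 0.997, -0.0]
wrist_force: [-0.3, -0.8, 5.8]
finger_gap: 0.0462
grip_force: 41.5
```

Request:
carry_out --increments '[[[0,0,-0.06,0,0,0],[0,0,-0.12,0,0,0],[0,0,-0.18,0,0,0],[0,0,-0.18,0,0,0]]]'

```text
clock: 22.05
tcp_pos: [0.5697, -0.0034, 0.0943]
orientation: [0.003, 0.072, 0.997, -0.0]
wrist_force: [0.7, -0.4, -0.7]
finger_gap: 0.046
grip_force: 41.3
```

```bash
python3 plan.py 0.513 -0.2997 0.09 171.7
```

```text
t 22.05 tcp [ 0.5697 -0.0034  0.0943] phi 171.7 gap 0.046 j6 -0.0
[0.513, -0.2997, 0.09, 171.7] -> [ 0.027  -0.6028  0.0084] [-0.      0.0009  0.    ]
```

Request:
carry_out --increments '[[[0.005,-0.11,0,0,0,0],[0.01,-0.22,0,0,0,0],[0.015,-0.33,0,0,0,0],[0.02,-0.44,0,0,0,0],[0.025,-0.55,0,0,0,0]]]'

```text
clock: 22.68
tcp_pos: [0.5145, -0.2747, 0.0903]
orientation: [-0.001, 0.072, 0.997, 0.0]
wrist_force: [1.3, -0.6, -1.5]
finger_gap: 0.0461
grip_force: 41.3
```

Request:
carry_out --increments '[[[0.002,-0.052,0,0,0,0],[0.002,-0.052,0.04,0,0,0],[0.002,-0.052,0.07,0,0,0],[0.002,-0.052,0.07,0,0,0],[0.002,-0.052,0.07,0,0,0]]]'

```text
clock: 23.3
tcp_pos: [0.5111, -0.2986, 0.0567]
orientation: [-0.0, 0.072, 0.997, 0.0]
wrist_force: [-0.8, -0.8, -0.1]
finger_gap: 0.0463
grip_force: 41.4
```

```bash
python3 plan.py 0.514 -0.2997 0.0055 171.7
```

```text
t 23.3 tcp [ 0.5111 -0.2986  0.0567] phi 171.8 gap 0.0463 j6 -0.52
[0.514, -0.2997, 0.0055, 171.7] -> [-0.0061 -0.0014  0.1024] [ 0.     -0.      0.0002]
```

Request:
carry_out --increments '[[[-0.006,-0.001,0.04,0,0,0],[-0.006,-0.001,0.07,0,0,0],[-0.006,-0.001,0.095,0,0,0],[-0.006,-0.001,0.101,0,0,0],[-0.006,-0.001,0.101,0,0,0]]]'

```text
clock: 23.92
tcp_pos: [0.5138, -0.3, 0.0064]
orientation: [0.0, 0.072, 0.997, -0.0]
wrist_force: [-0.0, -0.6, -2.4]
finger_gap: 0.046
grip_force: 41.3
```

Request:
carry_out --increments '[[[0,0,0,0,0,0],[0,0,0,0,0,0],[0,0,0,0,0,0]]]' --jaw 0.12

```text
clock: 24.3
tcp_pos: [0.5139, -0.3002, 0.0064]
orientation: [0.0, 0.072, 0.997, -0.0]
wrist_force: [0.0, 0.0, -0.3]
finger_gap: 0.0749
grip_force: 0.0
```

Request:
carry_out --increments '[[[0,0,-0.06,0,0,0],[0,0,-0.12,0,0,0],[0,0,-0.16,0,0,0],[0,0,-0.16,0,0,0]]]'

```text
clock: 24.8
tcp_pos: [0.515, -0.301, 0.088]
orientation: [0.002, 0.072, 0.997, -0.001]
wrist_force: [0.0, -0.7, -0.3]
finger_gap: 0.0752
grip_force: 0.0
```

```bash
python3 chk.py 0.513 -0.30 0.02 0.05 .045; python3 plan.py 0.5605 0.1215 0.09 172.1
```

```text
rect 4746 [ 509.9 -298.5   47.1   47.   -70.5] top z 0.0317 mean [ 0.5085 -0.2984  0.0302]
t 24.85 tcp [ 0.5142 -0.3004  0.0866] phi 171.7 gap 0.0756 j6 -0.52
[0.5605, 0.1215, 0.09, 172.1] -> [ 0.0301  0.8483 -0.0076] [-0.0001  0.0002 -0.0011]
```

The tin is 3 mm off target. Next is the battery.

Request:
carry_out --increments '[[[0.004,0.11,0,0,0,0],[0.008,0.22,0,0,0,0],[0.012,0.33,0,0,0,0],[0.016,0.44,0,0,0,0],[0.02,0.55,0,0,0,0]]]' --jaw 0.3

```text
clock: 25.48
tcp_pos: [0.5426, -0.0246, 0.0847]
orientation: [-0.001, 0.072, 0.997, 0.0]
wrist_force: [1.2, -0.1, 0.1]
finger_gap: 0.0598
grip_force: 0.0
```

Request:
carry_out --increments '[[[0.004,0.11,0,0,0,0],[0.008,0.22,0,0,0,0],[0.01,0.298,0,0,0,0],[0.01,0.298,0.05,0,0,0],[0.01,0.298,0.05,0,0,0]]]'

```text
clock: 26.1
tcp_pos: [0.5572, 0.1221, 0.058]
orientation: [-0.003, 0.072, 0.997, -0.001]
wrist_force: [-0.6, -0.3, -0.4]
finger_gap: 0.06
grip_force: 0.0
```

```bash
python3 chk.py 0.5605 0.1215 0.009 0.03 .04; python3 plan.py 0.5605 0.1215 -0.002 172.1
```

```text
rect 3710 [561.2 121.8  49.2  26.5  -8.6] top z 0.0206 mean [0.558  0.1223 0.0192]
t 26.15 tcp [0.5583 0.1216 0.0593] phi 171.7 gap 0.0598 j6 0.22
[0.5605, 0.1215, -0.002, 172.1] -> [-0.005   0.0005  0.1226] [-0.0002 -0.0007 -0.0011]
```

Request:
carry_out --increments '[[[-0.003,0,0.05,0,0,0],[-0.003,0,0.09,0,0,0],[-0.003,0,0.123,0,0,0],[-0.003,0,0.123,0,0,0]]]'

```text
clock: 26.65
tcp_pos: [0.5606, 0.1208, -0.0014]
orientation: [-0.001, 0.073, 0.997, -0.0]
wrist_force: [-0.1, 0.4, 0.7]
finger_gap: 0.0599
grip_force: 0.0
```

Request:
carry_out --increments '[[[0,0,0,0,0,0],[0,0,0,0,0,0],[0,0,0,0,0,0],[0,0,0,0,0,0],[0,0,0,0,0,0]]]' --jaw 1

```text
clock: 27.28
tcp_pos: [0.5627, 0.1215, 0.0009]
orientation: [0.001, 0.072, 0.997, 0.0]
wrist_force: [0.4, -0.6, 5.7]
finger_gap: 0.0246
grip_force: 39.9
```

Request:
carry_out --increments '[[[0,0,-0.06,0,0,0],[0,0,-0.12,0,0,0],[0,0,-0.18,0,0,0],[0,0,-0.18,0,0,0]]]'

```text
clock: 27.78
tcp_pos: [0.5635, 0.1217, 0.0921]
orientation: [0.002, 0.072, 0.997, 0.0]
wrist_force: [0.7, 0.0, 0.2]
finger_gap: 0.0246
grip_force: 39.4
```

```bash
python3 plan.py 0.5865 -0.3107 0.09 171.7
```

```text
t 27.77 tcp [0.5635 0.1217 0.0921] phi 171.7 gap 0.0246 j6 0.22
[0.5865, -0.3107, 0.09, 171.7] -> [-0.1701 -0.8492  0.0042] [0.0002 0.0008 0.    ]
```

Request:
carry_out --increments '[[[-0.022,-0.11,0,0,0,0],[-0.044,-0.22,0,0,0,0],[-0.066,-0.33,0,0,0,0],[-0.088,-0.44,0,0,0,0],[-0.11,-0.55,0,0,0,0]]]'

```text
clock: 28.4
tcp_pos: [0.5755, -0.16, 0.0882]
orientation: [-0.001, 0.072, 0.997, 0.0]
wrist_force: [-0.0, 1.2, -0.7]
finger_gap: 0.0246
grip_force: 39.5
```

Request:
carry_out --increments '[[[-0.022,-0.11,0,0,0,0],[-0.044,-0.22,0,0,0,0],[-0.06,-0.299,0,0,0,0],[-0.06,-0.299,0.05,0,0,0],[-0.06,-0.299,0.05,0,0,0]]]'

```text
clock: 29.02
tcp_pos: [0.5818, -0.3099, 0.0608]
orientation: [-0.003, 0.073, 0.997, 0.002]
wrist_force: [-0.2, 0.4, -0.7]
finger_gap: 0.0248
grip_force: 39.5
```

Request:
carry_out --increments '[[[0,0,0,0,0,0],[0,0,0,0,0,0],[0,0,0,0,0,0]]]'

```text
clock: 29.4
tcp_pos: [0.585, -0.3106, 0.0656]
orientation: [0.001, 0.072, 0.997, -0.0]
wrist_force: [-0.1, -0.5, 0.1]
finger_gap: 0.0246
grip_force: 39.5
```

```bash
python3 plan.py 0.587 -0.3107 0.004 171.7
```

```text
t 29.4 tcp [ 0.585  -0.3106  0.0656] phi 171.8 gap 0.0246 j6 -0.47
[0.587, -0.3107, 0.004, 171.7] -> [-0.0037  0.0004  0.1233] [-0.0001  0.0002  0.0002]
```

Request:
carry_out --increments '[[[-0.003,0,0.05,0,0,0],[-0.003,0,0.09,0,0,0],[-0.003,0,0.115,0,0,0],[-0.003,0,0.122,0,0,0],[-0.003,0,0.122,0,0,0]]]'

```text
clock: 30.02
tcp_pos: [0.5863, -0.3112, 0.0044]
orientation: [0.0, 0.072, 0.997, -0.0]
wrist_force: [0.7, -0.5, 0.6]
finger_gap: 0.0248
grip_force: 39.6
```

Request:
carry_out --increments '[[[0,0,0,0,0,0],[0,0,0,0,0,0],[0,0,0,0,0,0]]]' --jaw 0.4

```text
clock: 30.4
tcp_pos: [0.5861, -0.3113, 0.004]
orientation: [0.0, 0.072, 0.997, -0.0]
wrist_force: [0.3, 0.4, 0.1]
finger_gap: 0.051
grip_force: 0.0
```

Request:
carry_out --increments '[[[0,0,-0.06,0,0,0],[0,0,-0.12,0,0,0],[0,0,-0.18,0,0,0],[0,0,-0.18,0,0,0]]]'

```text
clock: 30.9
tcp_pos: [0.5878, -0.3124, 0.0969]
orientation: [0.003, 0.072, 0.997, -0.002]
wrist_force: [0.1, -0.2, -0.1]
finger_gap: 0.0511
grip_force: 0.0
```

```bash
python3 chk.py 0.5865 -0.311 0.014 0.03 .04
python3 - <<'E'
from h import *
d=env.read_camera('top');W=cloud(d)
for k,p in dict(black=(180,207),bud=(185,165),white=(367,177),speaker=(311,220),card=(365,119)).items():
    b=blob(W[...,2]>.013,p);print(k,b.sum(),rect(W[b]),np.percentile(W[b][:,2],95).round(3))
cv2.imwrite('pics/end.png',d['frame']);print(env.get_state()['clock'])
E
```

```text
rect 2710 [ 582.9 -309.6   48.6   26.5   -9.7] top z 0.0205 mean [ 0.5806 -0.3094  0.0193]
black 979 [482.1 309.5  95.2  55.1  -6.9] 0.04
bud 528 [582.  297.   60.8  47.3  -5.7] 0.035
white 973 [ 554.2 -135.    95.3   54.9   -9.3] 0.037
speaker 66247 [ 308.3 -151.6  871.8  534.9  -69.6] 0.732
card 652 [ 691.4 -130.9   73.7   48.6    5.2] 0.029
31.0
```

View pics/end.png

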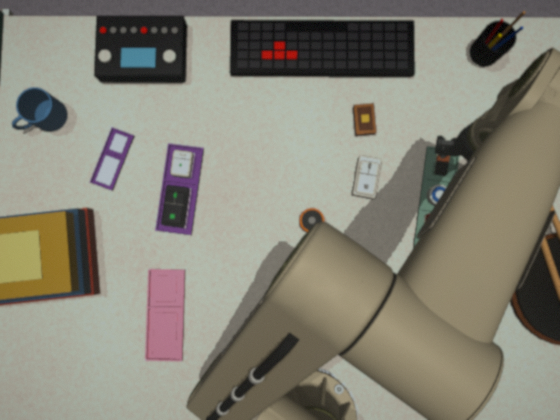

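The picture shows the black mouse (175,207) and earbud case (181,163) in the purple tray. The white mouse (367,177), card box (365,119) and speaker (311,220) haven't moved. The drum tray is partly hidden by the arm, but the wrist camera measured its things within 4 mm as each was placed. The fingers are clear, so I'll let the arm settle and hand in.

Request:
carry_out --increments '[[[0,0,-0.05,0,0,0],[0,0,-0.05,0,0,0],[0,0,-0.05,0,0,0],[0,0,-0.05,0,0,0]]]'

```text
clock: 31.5
tcp_pos: [0.5852, -0.3106, 0.1171]
orientation: [-0.001, 0.072, 0.997, 0.001]
wrist_force: [-0.9, 0.9, 0.4]
finger_gap: 0.0509
grip_force: 0.0
```

```bash
python3 -c "
from workcell import env;print(env.hand_in())"
```

```text
the job is handed in; nothing more can be done
None
```

Both kits are made up and handed in at 31.5 s: all five things measured within about 4 mm of their silhouettes, and the white mouse, speaker and card box were left in place; the hand-in returned no verdict.

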